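# Weigh a specimen jar on a beam balance

## Task

Set the blue-capped specimen jar upright into the swing holder that hangs at the forked end of the beam balance, and let go so that the jar's end of the beam dips. Then nudge the brass poise slowly along the beam by pushing its blue knob, without clamping the knob, until the free beam comes to rest level. Handle the balance lightly, never leaning on it, and leave the other things on the bench where they are.

Things in the scene. Friction and masses are not known exactly. Their poses are not given: they have to be found in the camera images.
- pivot (a point): Fixed pivot of the beam balance, 160 mm above the bench. Its frame: z up, y along the level beam towards the forked end with the holder, x across the beam (the pivot axis). The aluminium beam, at pivot height, is 12 mm wide and 14 mm high; it ends 190 mm out on the -y side in a dark block 30 mm square.
- stand: The balance's fixed stand; origin under its centre, straight below the pivot, axes as the pivot's. White foot 150 (x) x 130 (y) x 18 mm, grey column 40 x 34 mm ending 163 mm above the bench. On the +y side the beam becomes a fork, 125 mm out: two bars 8 mm wide and 12 mm high, centres 44 mm either side of the middle, at pivot height.
- beam (a joint): Tilt of the beam (rad), 0 level, + holder end up, stops at -0.09 and 0.09. Damped: settles in about 1.5 s. Balanced when jar mass x 110 mm = 0.25 kg x distance of poise from pivot (beam and empty holder balance by themselves). Near balance it rests tilted about 0.017 rad per mm that the poise is off (poise too near the pivot: negative). Any touch on poise or beam disturbs it.
- poise (a joint): Position of the poise along the beam (m), 0 to 0.12; the poise is (0.030 + value) m from the pivot on the side away from the holder, and the value grows away from the pivot. It stays where it is left. Its slide is greased and stiff: pushing it takes about 2 N, plus 8 N for each 0.1 m/s of speed; a push at the knob also tilts the beam, so the tilt can be read only when nothing touches it.
- poise_knob (a point): Top centre of the poise's blue round knob, 16 mm in diameter and 42 mm tall, standing on a brass block 34 mm (across the beam) x 30 mm (along it); the block's top is 42 mm below this point. This point is 57 mm above the beam's centre line and tilts with the beam. The poise starts 0 to 20 mm from the inner end of its travel.
- holder_floor (a point): Centre of the inner floor of the grey swing holder: a round cup open at the top, inside 56 mm wide (66 mm at the rim) and 63 mm deep, about 72 mm over its rim. It swings on two pins in the fork, 54 mm above this point and 110 mm from the pivot, so it stays upright as the beam tilts. Holder end fully up or down: this point is 10 mm higher or lower than with the beam level.
- jar_blue_center (a point): Centre of the amber specimen jar with the BLUE cap, half-way up: 110 mm tall, body 46 mm in diameter with a paper band, cap 48 mm in diameter and the top 30 mm of the height. Its mass is not known beforehand: 0.14 to 0.28 kg. It stands on the grey tray in one of three places.
- tray: Flat grey sample tray, 90 mm (its x) x 250 mm (its y) x 12 mm high, fixed; origin under its centre. Three jars of the same shape stand on it in a row along its y, 78 mm apart.
- holder (a joint): Swing of the holder about its pins, relative to the beam (rad).
- jar_white: Jar of the same shape with a white cap; leave it. Origin at the centre of its underside.
- jar_black: Jar of the same shape with a black cap; leave it. Origin at the centre of its underside.
- beaker: Clear beaker, 70 mm wide, 90 mm tall; leave it. Origin at the centre of its underside.
- tip_box: Open blue divided box, 85 x 120 x 50 mm; leave it. Origin at the centre of its underside.
- dish: Clear flat round dish, 94 mm wide, 18 mm high; leave it. Origin at the centre of its underside.
- wash_bottle: White bottle with a red cap, 64 mm wide, 150 mm tall; leave it. Origin at the centre of its underside.
- timer: Small white timer, 50 x 70 x 22 mm; leave it. Origin at the centre of its underside.

How it is judged (in metres and radians):
On the way, in this order (a step that is already met when the one before it is completed fails the run):
1. the blue-capped jar stands in the holder, let go, and its end of the beam has dipped (distance between jar_blue_center and holder_floor below 0.062 m and angle between jar_blue_center's own z axis and vertical below 0.3 rad and contact force between the fingers and jar_blue below 0.1 N and value of joint beam below -0.07 rad), for 0.2 s.
2. the beam rests level, untouched (value of joint beam between -0.045 and 0.045 rad and velocity of joint beam between -0.03 and 0.03 rad/s and contact force between each of the arm, the fingers and beam below 0.1 N), for 0.5 s.
At the end, for the whole second after the job is handed in: The blue-capped jar stands upright in the swing holder, let go, and the untouched beam is at rest level to within 0.045 rad (value of joint beam between -0.045 and 0.045 rad and velocity of joint beam between -0.05 and 0.05 rad/s and distance between jar_blue_center and holder_floor below 0.062 m and angle between jar_blue_center's own z axis and vertical below 0.3 rad).
It fails at once if the balance (beam, poise, holder) is pressed, struck or clamped with more than 15 N (contact force between anything else and beam above 15 N).
It fails at once if the blue-capped jar is tipped more than 0.6 rad (angle between jar_blue_center's own z axis and vertical above 0.6 rad).
It fails at once if another thing on the bench is pushed more than 30 mm (distance of any of jar_white, jar_black, beaker, tip_box, dish, wash_bottle, timer from where it was at the start of the episode above 0.03 m).
It also fails if it takes over 64 s, if anything falls off the work surface, if the arm or the gripper's body presses on something with over 40 N, if the wrist force passes 120 N, or if a joint passes its speed limit or range.

## Robot

A 6-joint arm with a two-finger parallel gripper is mounted at the origin on the work surface. World frame = base frame: x ahead of the robot, y to its left, z up, the work surface at z = 0. Lengths are in mm, angles in rad, forces in N, time in s.
With the tool pointing down it reaches from about 275 to 750 mm from the base axis. Payload 10.2 kg.
Tool frame: the origin (TCP) lies at the very end of the fingers, on their centre line; the grasp point (between the pads) lies 19 mm behind it (ctrl.tcp_to_grasp is the distance from the TCP to the grasp point, in mm); z points along the fingers, x is the direction in which the jaws open and shut, and the axes are right-handed (so a half turn about z gives the same grasp; the last joint's range is limited). The gripper opens to 85 mm and grips with 20 to 120 N. Pads are 22 mm wide; open, the fingers measure 114 mm over their backs; the gripper's body (76 mm by 85 mm) begins 54 mm behind the grasp point. The pads swing forward as they close: fully open they stand 13 mm farther back than shut.
Start: joints at [1.097, 0.313, 1.498, -0, 1.331, -0.223], TCP at [130.307, 508.578, 207.494] pointing down, gripper open.
Joint ranges: [-2.94, 2.94], [-0.97, 2.17], [0.19, 2.56], [-1.23, 4.37], [0.02, 3.11], [-2.88, 2.88]. Speed limits (rad/s): [2.39, 2.39, 3.01, 3.14, 3.14, 3.14].

## Interface

Orientations are given as a unit quaternion [w, x, y, z].
In Python, from rig import monitor, vision, order, ctrl gives the robot as it stands. The module is installed in compiled form; this text tells all that it offers.
- The arm moves only by the shell command python3 -m pendant 'ROWS' [FORCE]. ROWS is JSON, a list that holds one entry, the list of rows, each a list of 5 numbers: the closure, from -1 (fully open) to 1 (shut), then the shift along the world's x, y, z in m, then the turn about the world's z in degrees. In form: [[[fingers, dx, dy, dz, spin], ...]]. A call has 1 to 20 rows; each row is the pose to reach, as a shift and turn from the pose commanded when the call began; what a row does not reach only later rows make up. A row lasts 1/10 s, in which the tool goes at most 50 mm and 8.59 degrees, less where a joint would pass 70% of its speed; a pose out of reach is approached as far as the arm can. A call with a gripper value outside its range is refused whole. The fingers move at their own pace and stop on an object; FORCE is the grip in N (left out, the last holds). Time passes only in rows, so rows that repeat a pose let the fingers close. It gives the time, the measured TCP pose, the force and the opening at its end, in the units of the state.
- monitor.sense(): the state, without advancing time (a new reading comes with each control period).
- vision.capture(name): name is "side" or "top" or "wrist"; returns (picture, depth): 480x640x3 uint8, red, green, blue; 480x640 float32, mm along the optical axis (not along the pixel's ray), 0 where there is no reading.
- vision.camera_info(name): a dict with "fov_y" (degrees; the focal length in pixels is half the picture's height over the tangent of half this angle, whatever the lens; pixels are square), "cx", "cy" (the principal point, pixels), "distortion" ([k1, k2, p1, p2, k3] as OpenCV has them; the pictures are not rectified), "R" (3x3) and "t" (3): a world point X has camera coordinates R X + t; the wrist camera has in their place "hand_eye" (4x4, takes a point from camera to tool coordinates, whose origin is the TCP and whose axes are the tool frame's). Camera axes: x right, y down, z forward; pixel columns grow to the right and rows downward; lengths in mm; the calibration is good to about 2 mm. A picture is of the moment at which its call begins: read the wrist's pose just before it. camera_info takes no time and is no camera call.
- order.finish_job(): hands the job in, once; it reports no verdict.
The state is a dict: "time_s": time; "joints": joint angles; "dq": joint speeds; "tau": joint torques, N m; "eef_pos": TCP position; "ee_rot": TCP orientation; "force": force on the tool from outside, world axes, zero at the start; "wrist_torque": the same for the moment, N m; "grip_width": opening from 0.0 (shut) to 1.0 (fully open).
Only numpy, scipy, OpenCV 4.12 (cv2) and the standard library are available. Lean on these libraries where they do the work, as an engineer would, in place of code of your own. Each camera call takes 0.05 s, during which the arm holds its last target.

## Working session

There is one attempt and no reset: what is moved stays moved. The work goes in short steps, Python scripts to look and compute and a shell command to move; the robot and the scene stay as the last step left them, time stands still between calls to the robot, and variables do not carry over. Pictures are saved under pics/ and viewed, and the job is handed in when it is done.

```bash
mkdir -p pics
python3 - <<'E'
from rig import monitor, vision
import cv2
print(monitor.sense())
for n in ("side","top"):
    p,d=vision.capture(n); cv2.imwrite(f"pics/{n}0.png",p[:,:,::-1]); import numpy as np; np.save(f"pics/{n}0.npy",d)
    print(n,vision.camera_info(n))
print(vision.camera_info("wrist"))
E
```

```text
{'time_s': 0.0, 'joints': array([ 1.09659924e+00,  3.13405287e-01,  1.49844032e+00,  1.43902285e-05,
        1.33098078e+00, -2.23462258e-01]), 'dq': array([ 0.0001372 , -0.00027954,  0.00257398,  0.00071479, -0.00058748,
       -0.00191812]), 'tau': array([ 2.90643235e-03, -4.12280738e+01, -2.59738648e+01, -1.86766511e-05,
        4.23581965e-03, -1.39988714e-05]), 'eef_pos': array([130.16813759, 508.31559905, 206.95675077]), 'ee_rot': array([ 2.54498552e-04,  7.89974277e-01,  6.13139675e-01, -5.61964534e-04]), 'force': array([-0.2504078 , -0.00359843,  0.50072188]), 'wrist_torque': array([ 0.01503973, -0.02752162, -0.06644296]), 'grip_width': 0.9998644368722103}
side {'fov_y': 52.4886184795625, 'cx': 315.2403652661218, 'cy': 240.30767834418822, 'distortion': array([-0.08392492,  0.        ,  0.        ,  0.        ,  0.        ]), 'R': array([[ 9.91094962e-01, -1.33153809e-01,  9.16182972e-04],
       [-8.92368393e-02, -6.69286022e-01, -7.37626604e-01],
       [ 9.88309801e-02,  7.30976254e-01, -6.75208229e-01]]), 't': array([-550.32421355,  171.41940015, 1091.87348472])}
top {'fov
[... 190 characters left out ...]
-0.99981471, -0.00156773],
       [-0.98988009, -0.01877452, -0.14065893],
       [ 0.14060343,  0.0042505 , -0.99005687]]), 't': array([ -32.38935308,  588.57703862, 1354.00423487])}
{'fov_y': 64.54397506175295, 'cx': 326.0584463010138, 'cy': 242.19669585881107, 'distortion': array([0.00187305, 0.        , 0.        , 0.        , 0.        ]), 'hand_eye': array([[ 9.99999994e-01,  5.20356154e-05,  9.65382334e-05,
         4.16697754e-02],
       [-7.59564198e-05,  9.63581133e-01,  2.67416144e-01,
        -6.77309694e+01],
       [-7.91072567e-05, -2.67416150e-01,  9.63581131e-01,
        -1.66059599e+02],
       [ 0.00000000e+00,  0.00000000e+00,  0.00000000e+00,
         1.00000000e+00]])}
```

View pics/side0.png

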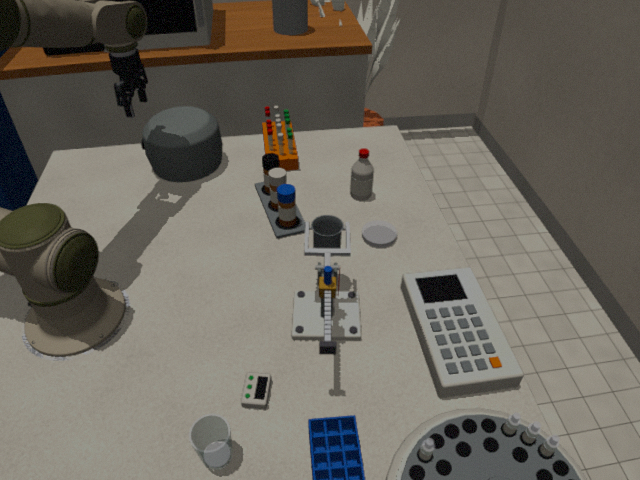

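View pics/top0.png

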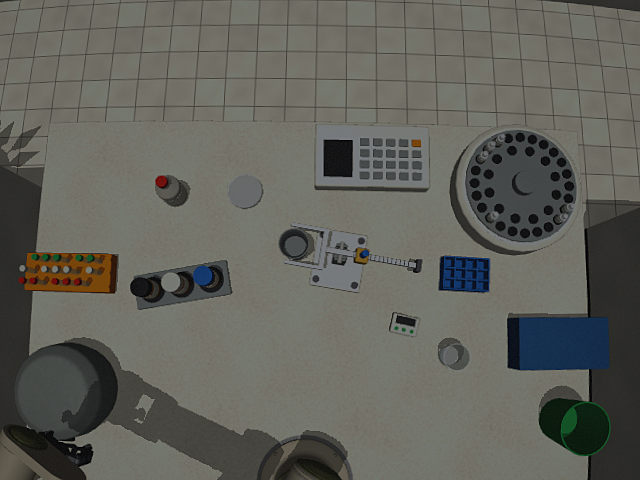

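Side view: the blue-capped jar is the tray jar nearest the balance (cap at about 287,193). In the top view its cap is at (206,275), the holder at (295,243), the knob at (362,253) and the end block at (415,265). Next I'll look at enlarged crops.

Run:
```python
import cv2
a=cv2.imread("pics/top0.png");b=cv2.imread("pics/side0.png")
cv2.imwrite("pics/ct1.png",cv2.resize(a[210:310,270:430],None,fx=5,fy=5,interpolation=cv2.INTER_CUBIC))
cv2.imwrite("pics/ct2.png",cv2.resize(a[240:320,120:240],None,fx=6,fy=6,interpolation=cv2.INTER_CUBIC))
cv2.imwrite("pics/cs1.png",cv2.resize(b[140:360,240:420],None,fx=2.7,fy=2.7,interpolation=cv2.INTER_CUBIC))
```

```text
(no output)
```

View pics/ct1.png

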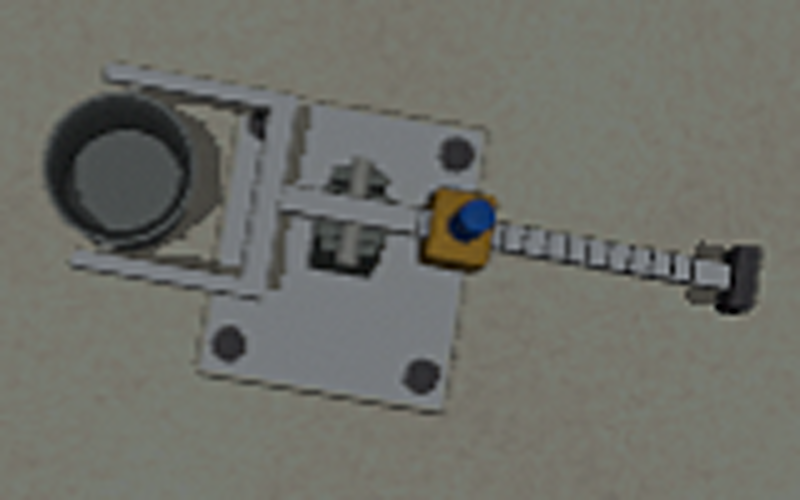

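View pics/ct2.png

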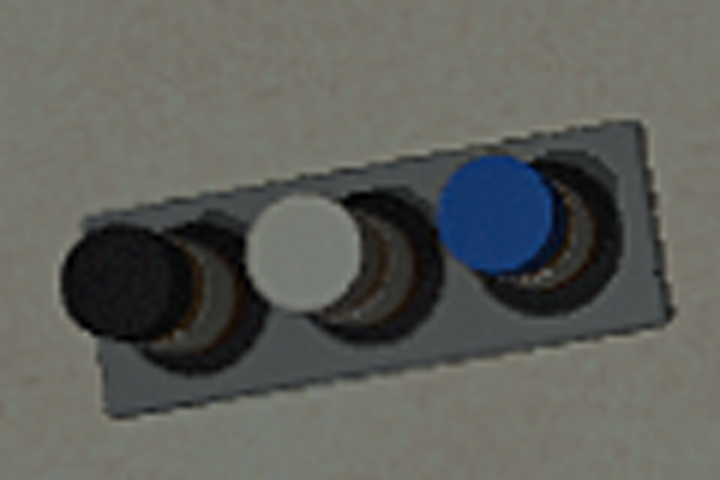

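View pics/cs1.png

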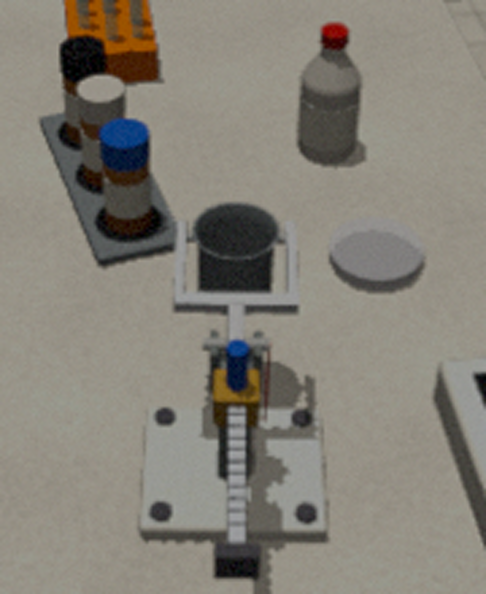

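```bash
cat > h.py <<'E'
import numpy as np, cv2
from rig import vision
def K(ci): 
    f=240/np.tan(np.radians(ci['fov_y']/2)); return np.array([[f,0,ci['cx']],[0,f,ci['cy']],[0,0,1]])
def px2w(name,uv,z=None,depth=None):
    ci=vision.camera_info(name); n=cv2.undistortPoints(np.array([[uv]],float),K(ci),ci['distortion'])[0,0]
    r=np.array([n[0],n[1],1]); R=ci['R'];t=ci['t']; C=-R.T@t; d=R.T@r
    s=depth if depth else (z-C[2])/d[2]
    return C+s*d
def w2px(name,P):
    ci=vision.camera_info(name)
    return cv2.projectPoints(np.array(P,float).reshape(-1,1,3),cv2.Rodrigues(ci['R'])[0],ci['t'],K(ci),ci['distortion'])[0].reshape(-1,2)
E
python3 - <<'E'
from h import *
D=np.load("pics/top0.npy")
def T(u,v,z,c):
    o=(270,210,5) if c==1 else (120,240,6)
    p=(o[0]+u/o[2],o[1]+v/o[2]); d=D[int(round(p[1])),int(round(p[0]))]
    return px2w("top",p,z).round(1),px2w("top",p,depth=float(d)).round(1)
for n,a in dict(cup=(118,172,179,1),cupfloor=(127,183,116,1),bar1a=(108,72,167,1),bar2a=(75,260,167,1),block=(742,278,150,1),pivA=(362,170,163,1),pivB=(350,245,163,1),
 knob=(480,212,214,1),blue=(497,213,122,2),white=(304,252,122,2),black=(122,284,122,2),
 trayTR=(640,122,12,2),trayBR=(668,320,12,2),trayTL=(85,220,12,2),trayBL=(112,415,12,2),
 f1=(457,153,18,1),f2=(421,376,18,1),f3=(228,343,18,1)).items(): print(n,*T(*a))
for u,v,z in [(287,190,122),(328,268,214)]: print(px2w("side",(u,v),z).round(1))
E
```

```text
cup [580.6  31.6 179. ] [590.1  34.6 116.1]
cupfloor [584.9  30.2 116. ] [584.8  30.1 116.4]
bar1a [629.3  38.  167. ] [626.5  37.3 181.6]
bar2a [541.2  50.9 167. ] [540.2  50.4 175.4]
block [ 540.5 -259.5  150. ] [ 539.5 -257.9  158.5]
pivA [586.1 -80.5 163. ] [585.4 -80.3 167.8]
pivB [551.1 -75.4 163. ] [551.1 -75.4 162.9]
knob [ 560.5 -130.9  214. ] [ 560.5 -130.9  214.1]
blue [510.2 249.4 122. ] [510.1 249.2 122.8]
white [492.8 327.  122. ] [492.6 326.2 124.7]
black [478.1 401.1 122. ] [478.1 401.3 121.7]
trayTR [560.9 212.1  12. ] [5.622e+02 2.141e+02 5.000e-01]
trayBR [475.7 196.6  12. ] [475.8 196.9  10.4]
trayTL [512.8 455.7  12. ] [512.5 454.5  15.4]
trayBL [428.4 438.7  12. ] [428.4 438.7  12. ]
f1 [ 618.2 -135.6   18. ] [ 618.  -135.5   19.1]
f2 [ 502.5 -118.2   18. ] [ 502.6 -118.3   16.2]
f3 [517.6 -19.2  18. ] [517.4 -19.2  19.4]
[515.4 244.5 122. ]
[ 561.4 -131.7  214. ]
```

```bash
python3 -m pendant '[[[-1,0.03,-0.02,0.04,-6],[-1,0.06,-0.04,0.06,-14],[-1,0.10,-0.07,0.06,-22],[-1,0.14,-0.096,0.06,-30],[-1,0.18,-0.123,0.06,-38],[-1,0.22,-0.15,0.06,-46],[-1,0.26,-0.178,0.06,-54],[-1,0.30,-0.205,0.06,-60],[-1,0.34,-0.232,0.06,-63.6],[-1,0.36,-0.246,0.06,-63.6],[-1,0.37,-0.253,0.06,-63.6],[-1,0.38,-0.259,0.06,-63.6],[-1,0.38,-0.259,0.06,-63.6],[-1,0.38,-0.259,0.06,-63.6],[-1,0.38,-0.259,0.06,-63.6]]]'
cat >> h.py <<'E'
from scipy.spatial.transform import Rotation as Rot
def wpose():
    from rig import monitor
    s=monitor.sense(); q=s['ee_rot']; return Rot.from_quat([q[1],q[2],q[3],q[0]]).as_matrix(), np.array(s['eef_pos'])
def wpx2w(pose,uv,z=None,depth=None):
    ci=vision.camera_info("wrist"); n=cv2.undistortPoints(np.array([[uv]],float),K(ci),ci['distortion'])[0,0]
    H=ci['hand_eye'];Rt,p=pose
    d=Rt@H[:3,:3]@np.array([n[0],n[1],1]); C=Rt@H[:3,3]+p
    s=depth if depth else (z-C[2])/d[2]
    return C+s*d
E
python3 - <<'E'
from h import *
import pickle
pose=wpose(); p,d=vision.capture("wrist"); pickle.dump((pose,p,d),open("pics/w1.pkl","wb")); cv2.imwrite("pics/w1.png",p[:,:,::-1]); print(pose)
E
```

```text
time_s: 1.6
eef_pos: [509.6, 250.4, 267.8]
ee_rot: [-0.0, 0.994, 0.105, 0.0]
force: [0.3, -0.2, -0.3]
grip_width: 0.999
(array([[ 9.77753693e-01,  2.09756245e-01,  1.85085087e-04],
       [ 2.09756210e-01, -9.77753699e-01,  1.92178899e-04],
       [ 2.21278353e-04, -1.49080881e-04, -9.99999964e-01]]), array([509.57302486, 250.38330631, 267.76252223]))
```

View pics/w1.png

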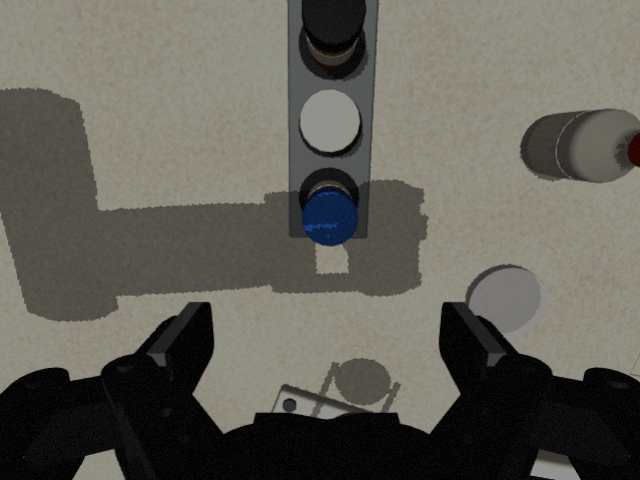

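The blue cap spans about columns 302–358 and rows 190–245, centred near (330,218). It lies between the jaws, which open left and right in this view.

Run:
```python
from h import *
import pickle
pose,p,d=pickle.load(open("pics/w1.pkl","rb"))
hsv=cv2.cvtColor(p,cv2.COLOR_RGB2HSV); m=cv2.inRange(hsv,(100,120,40),(130,255,255))
n,l,st,c=cv2.connectedComponentsWithStats(m); i=1+np.argmax(st[1:,4]); print(st[i],c[i])
for uv in [(330,217.5),c[i],(329.5,120.5)]:
    print(wpx2w(pose,uv,122).round(1), wpx2w(pose,uv,depth=float(d[int(uv[1]),int(uv[0])])).round(1))
```

```text
[ 302  188   56   58 2428] [329.39044481 217.6383855 ]
[512.2 253.6 122. ] [512.2 253.7 122.4]
[511.7 253.4 122. ] [511.7 253.4 121.9]
[495.4 329.1 122. ] [495.4 329.1 122. ]
```

```bash
python3 -m pendant '[[[-1,0.002,0,-0.04,0],[-1,0.002,0,-0.08,0],[-1,0.002,0,-0.12,0],[-1,0.002,0,-0.15,0],[-1,0.002,0,-0.17,0],[-1,0.002,0,-0.181,0],[-1,0.002,0,-0.181,0],[-1,0.002,0,-0.181,0],[-1,0.002,0,-0.181,0],[1,0.002,0,-0.181,0],[1,0.002,0,-0.181,0],[1,0.002,0,-0.181,0],[1,0.002,0,-0.181,0],[1,0.002,0,-0.181,0],[1,0.002,0,-0.181,0],[1,0.002,0,-0.181,0],[1,0.002,0,-0.181,0],[1,0.002,0,-0.181,0]]]' 35
```

```text
time_s: 3.45
eef_pos: [512.6, 249.6, 87.1]
ee_rot: [-0.0, 0.994, 0.105, 0.0]
force: [-0.8, -0.0, 5.7]
grip_width: 0.542
```

```bash
python3 -m pendant '[[[1,0,0,0.01,0],[1,0,0,0.03,0],[1,0,0,0.06,0],[1,0,0,0.10,0],[1,0,0,0.14,0],[1,0,0,0.18,0],[1,0,0,0.195,0],[1,0,0,0.2,0],[1,0,0,0.2,0],[1,0,0,0.2,0],[1,0,0,0.2,0],[1,0,0,0.2,0],[1,0,0,0.2,0]]]'
python3 - <<'E'
from h import *
from rig import monitor
import pickle
fs=[]
for k in range(3):
    fs.append(monitor.sense()['force']); pose=wpose(); p,d=vision.capture("wrist")
print(np.array(fs))
t,dt=vision.capture("top"); np.save("pics/top1.npy",dt); cv2.imwrite("pics/top1c.png",cv2.resize(t[210:310,190:430,::-1],None,fx=3.3,fy=3.3,interpolation=cv2.INTER_CUBIC))
pickle.dump((pose,p,d),open("pics/w2.pkl","wb")); cv2.imwrite("pics/w2.png",p[:,:,::-1]); print(pose)
E
```

```text
time_s: 4.75
eef_pos: [512.2, 249.5, 286.0]
ee_rot: [0.0, 0.994, 0.105, -0.0]
force: [0.1, 0.2, -1.6]
grip_width: 0.539
[[ 0.10626784  0.24185644 -1.61467865]
 [ 0.19700658 -0.05000793 -1.98939623]
 [ 0.33284934  0.50595167 -1.08490528]]
(array([[ 9.78033873e-01,  2.08445748e-01, -3.37801211e-04],
       [ 2.08445727e-01, -9.78033931e-01, -9.67237623e-05],
       [-3.50542704e-04,  2.41858967e-05, -9.99999938e-01]]), array([512.26198214, 249.56356976, 286.30125182]))
```

View pics/w2.png

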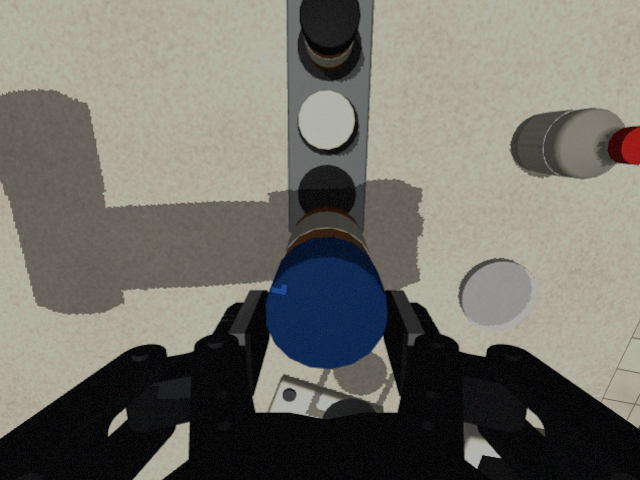

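View pics/top1c.png

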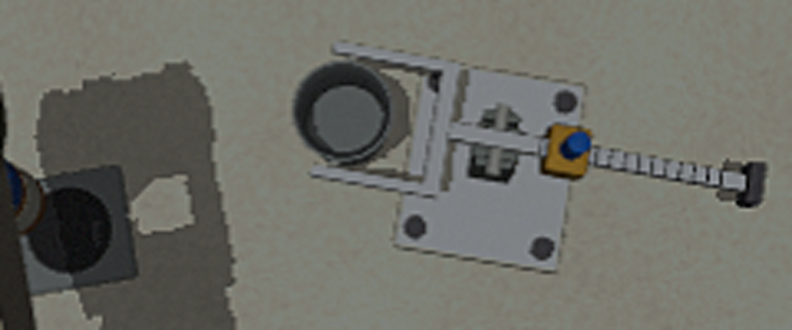

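The jar is held upright, with its cap centred at about (326,305) between the fingers and the force z near -1.6 N. I'll carry it beyond the holder with the jaws turned along the beam, so the wrist camera sees the cup.

```bash
python3 -m pendant '[[[1,0.01,-0.015,0.005,6],[1,0.03,-0.04,0.01,14],[1,0.05,-0.068,0.01,22],[1,0.07,-0.096,0.01,30],[1,0.09,-0.123,0.01,38],[1,0.11,-0.15,0.01,46],[1,0.13,-0.177,0.01,54],[1,0.145,-0.198,0.01,62],[1,0.155,-0.211,0.01,68],[1,0.16,-0.218,0.01,69.6],[1,0.16,-0.218,0.01,69.6],[1,0.16,-0.218,0.01,69.6],[1,0.16,-0.218,0.01,69.6],[1,0.16,-0.218,0.01,69.6]]]'
python3 - <<'E'
from h import *
from rig import monitor
import pickle
fs=[]
for k in range(3):
    fs.append(monitor.sense()['force']); pose=wpose(); p,d=vision.capture("wrist")
print(np.array(fs))
pickle.dump((pose,p,d),open("pics/w3.pkl","wb")); cv2.imwrite("pics/w3.png",p[:,:,::-1]); print(pose)
E
```

```text
time_s: 6.35
eef_pos: [672.1, 32.2, 296.8]
ee_rot: [0.0, 0.757, 0.654, 0.0]
force: [0.1, -0.0, -2.0]
grip_width: 0.544
[[ 0.1157314  -0.03368403 -1.96284666]
 [ 0.05224552 -0.81839218 -2.73076971]
 [ 0.84742889  0.36689161 -1.58367006]]
(array([[ 1.45239336e-01,  9.89396525e-01,  2.28977699e-04],
       [ 9.89396551e-01, -1.45239336e-01, -1.90514775e-05],
       [ 1.44071033e-05,  2.29316770e-04, -9.99999974e-01]]), array([672.14910804,  32.00350352, 296.72137696]))
```

View pics/w3.png

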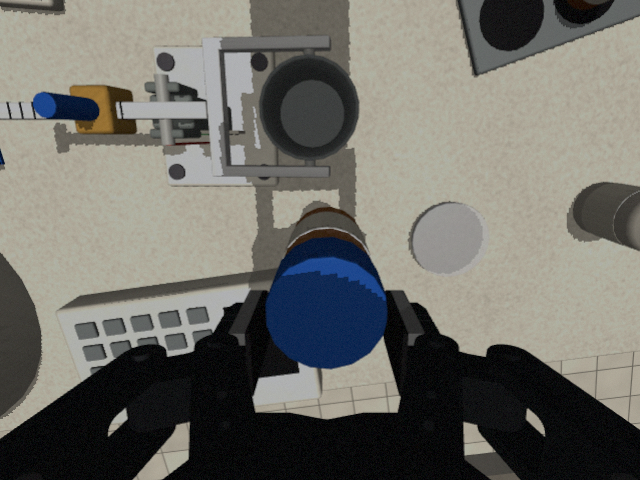

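Run:
```python
from h import *
import pickle
pose,p,d=pickle.load(open("pics/w3.pkl","rb"))
for n,uv,z in [("rim",(309,106.5),179),("rimL",(260,107),179),("rimR",(358,107),179),("floor",(312.5,113),116),("bar1",(329,42.5),175),("bar2",(329,171.5),175),("knob",(46,106),213),("block/piv",(163,110),168),("jar",(326.5,303),331)]:
    print(n,wpx2w(pose,uv,z).round(1), wpx2w(pose,uv,depth=float(d[int(uv[1]),int(uv[0])])).round(1))
m=d[270:350,300:350]; print("jar depth",np.median(m))
```

```text
rim [583.1  33.  179. ] [578.2  31.  114.9]
rimL [578.5  -1.2 179. ] [578.5  -1.2 179.3]
rimR [588.5  67.1 179. ] [588.5  67.1 179.5]
floor [583.9  33.2 116. ] [583.9  33.2 115.1]
bar1 [543.9  52.9 175. ] [544.1  52.9 175.7]
bar2 [630.3  40.4 175. ] [630.   40.5 177.7]
knob [ 561.9 -127.1  213. ] [ 561.8 -127.5  212.4]
block/piv [569.2 -73.7 168. ] [569.  -74.2 166.7]
jar [664.9  33.3 331. ] [664.4  33.3 331.9]
jar depth 143.73906
```

Run:
```python
from h import *
import pickle
pose,p,d=pickle.load(open("pics/w3.pkl","rb"))
for z in (331,329):
  for v in (250,290,312,368): print(v,z,wpx2w(pose,(326.5,v),z).round(1))
for v in range(235,375,8): print(v, wpx2w(pose,(326,v),depth=float(d[v,326])).round(1) if d[v,326]>0 else 0)
cv2.imwrite("pics/w3c.png",cv2.resize(p[220:390,240:410,::-1],None,fx=3.5,fy=3.5))
```

```text
250 331 [644.2  36.3 331. ]
290 331 [659.6  34.  331. ]
312 331 [668.5  32.7 331. ]
368 331 [692.5  29.2 331. ]
250 329 [644.8  36.2 329. ]
290 329 [660.5  33.9 329. ]
312 329 [669.5  32.6 329. ]
368 329 [693.9  29.  329. ]
235 [647.6  35.6 296. ]
243 [646.8  35.7 312.2]
251 [646.6  35.8 324.4]
259 [647.7  35.6 330.6]
267 [650.6  35.2 331.1]
275 [654.1  34.7 330.1]
283 [656.7  34.3 331.3]
291 [660.   33.8 331. ]
299 [663.1  33.4 331.4]
307 [666.   32.9 332. ]
315 [669.6  32.4 331.3]
323 [673.8  31.8 329.4]
331 [676.   31.5 331.7]
339 [680.5  30.8 329.7]
347 [682.6  30.5 332.1]
355 [686.2  30.  331.8]
363 [690.6  29.3 330.5]
371 [917.5  -4.   -1.1]
```

View pics/w3c.png

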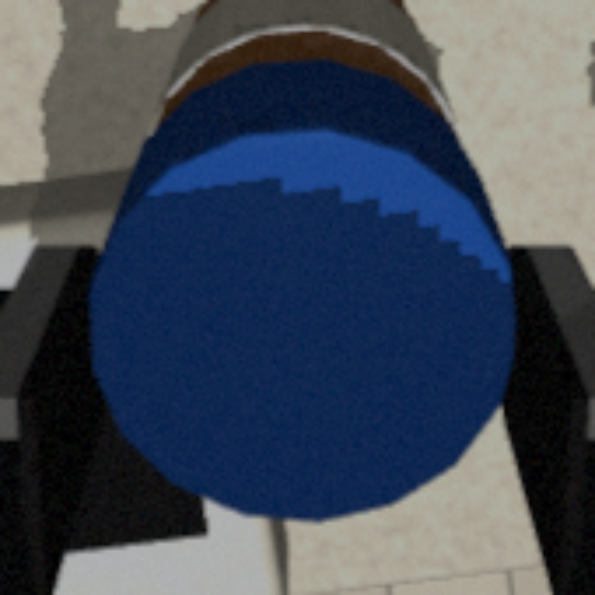

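```bash
python3 -m pendant '[[[1,-0.015,0,0,0],[1,-0.035,0,0,0],[1,-0.055,0,0,0],[1,-0.07,0,0,0],[1,-0.081,0,0,0],[1,-0.087,0,0,0],[1,-0.087,0,0,0],[1,-0.087,0,0,0],[1,-0.087,0,-0.005,0],[1,-0.087,0,-0.013,0],[1,-0.087,0,-0.021,0],[1,-0.087,0,-0.025,0],[1,-0.087,0,-0.025,0],[1,-0.087,0,-0.025,0],[1,-0.087,0,-0.025,0]]]'
python3 - <<'E'
from h import *
import pickle
pose=wpose(); p,d=vision.capture("wrist"); cv2.imwrite("pics/w4.png",p[:,:,::-1]); print(pose[1])
p,d=vision.capture("side"); cv2.imwrite("pics/s4.png",cv2.resize(p[160:340,240:420,::-1],None,fx=3.3,fy=3.3,interpolation=cv2.INTER_CUBIC))
E
```

```text
time_s: 8.0
eef_pos: [585.4, 31.6, 271.9]
ee_rot: [0.0, 0.757, 0.654, 0.0]
force: [0.1, -0.2, -1.2]
grip_width: 0.54
[585.44077677  31.5653206  271.8751731 ]
```

View pics/w4.png

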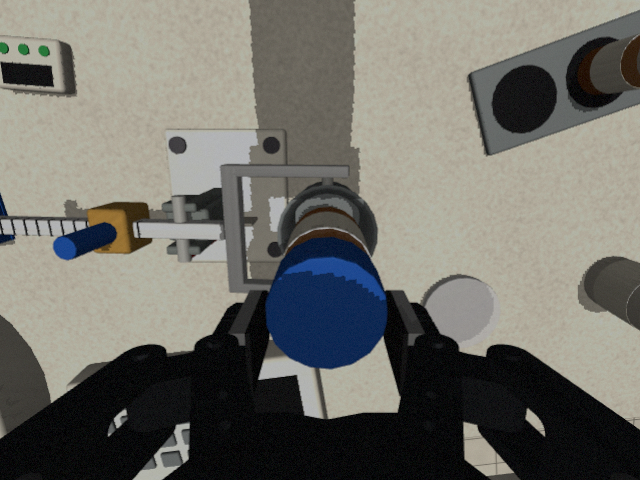

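View pics/s4.png

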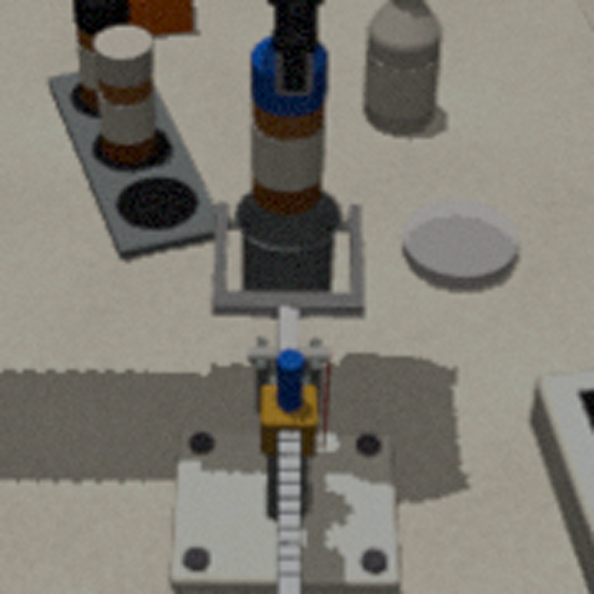

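The jar hangs over the cup, cup centre at about column 328 and jar at 326 in the wrist view. I'll lower it.

```bash
python3 -m pendant '[[[1,0,0.001,-0.008,0],[1,0,0.001,-0.018,0],[1,0,0.001,-0.028,0],[1,0,0.001,-0.038,0],[1,0,0.001,-0.048,0],[1,0,0.001,-0.056,0],[1,0,0.001,-0.064,0],[1,0,0.001,-0.070,0],[1,0,0.001,-0.073,0],[1,0,0.001,-0.073,0],[1,0,0.001,-0.073,0]]]'; python3 -m pendant '[[[1,0,0,-0.002,0],[1,0,0,-0.004,0],[1,0,0,-0.006,0],[1,0,0,-0.008,0],[1,0,0,-0.010,0],[1,0,0,-0.012,0],[1,0,0,-0.012,0],[1,0,0,-0.012,0],[1,0,0,-0.012,0]]]'
```

```text
time_s: 9.2
eef_pos: [585.5, 32.5, 198.8]
ee_rot: [0.0, 0.757, 0.654, 0.0]
force: [-0.4, -0.4, -1.5]
grip_width: 0.54
time_s: 10.1
eef_pos: [585.4, 32.6, 186.6]
ee_rot: [0.0, 0.757, 0.654, 0.0]
force: [-0.3, -0.2, -0.2]
grip_width: 0.538
```

```bash
python3 -m pendant '[[[1,0,0,-0.002,0],[1,0,0,-0.004,0],[1,0,0,-0.006,0],[1,0,0,-0.008,0],[1,0,0,-0.009,0],[1,0,0,-0.009,0],[1,0,0,-0.009,0]]]'
python3 - <<'E'
from h import *
from rig import monitor
p,d=vision.capture("side"); cv2.imwrite("pics/s5.png",cv2.resize(p[160:360,240:420,::-1],None,fx=3,fy=3,interpolation=cv2.INTER_CUBIC))
print(monitor.sense()['force'])
E
```

```text
time_s: 10.8
eef_pos: [585.3, 32.6, 177.6]
ee_rot: [0.0, 0.757, 0.654, 0.0]
force: [-0.7, -0.0, -0.5]
grip_width: 0.539
[-0.72897599  0.34483641  0.36853256]
```

View pics/s5.png

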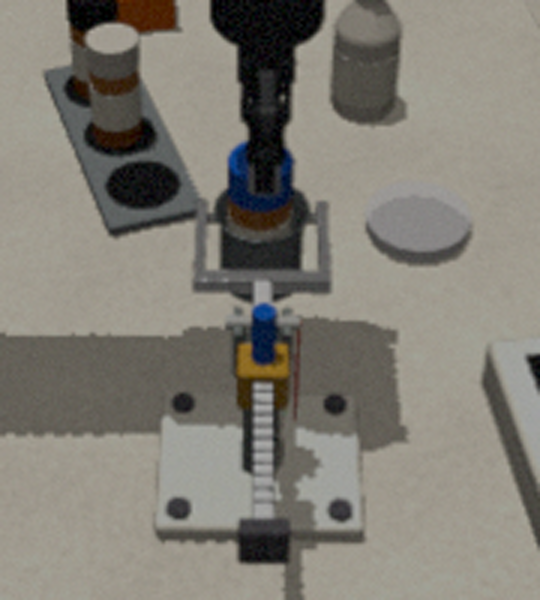

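```bash
python3 -m pendant '[[[-0.3,0,0,0,0],[-0.5,0,0,0,0],[-0.8,0,0,0,0],[-1,0,0,0,0],[-1,0,0,0,0],[-1,0,0,0,0],[-1,0,0,0,0],[-1,0,0,0.01,0],[-1,0,0,0.03,0],[-1,0,0,0.06,0],[-1,0,0,0.09,0],[-1,0,0,0.12,0],[-1,0,0,0.14,0],[-1,0,0,0.14,0],[-1,0,0,0.14,0],[-1,0,0,0.14,0]]]'
python3 - <<'E'
from h import *
from rig import monitor
import pickle
p,d=vision.capture("side"); cv2.imwrite("pics/s6.png",cv2.resize(p[160:360,240:420,::-1],None,fx=3,fy=3,interpolation=cv2.INTER_CUBIC))
pose=wpose();p,d=vision.capture("wrist"); cv2.imwrite("pics/w6.png",p[:,:,::-1]);pickle.dump((pose,p,d),open("pics/w6.pkl","wb"))
print(monitor.sense()['force'])
E
```

```text
time_s: 12.45
eef_pos: [584.9, 32.6, 316.3]
ee_rot: [-0.001, 0.757, 0.654, -0.001]
force: [-0.3, -0.6, -0.5]
grip_width: 1.0
[-0.51738021  0.35105389 -0.27065062]
```

View pics/s6.png

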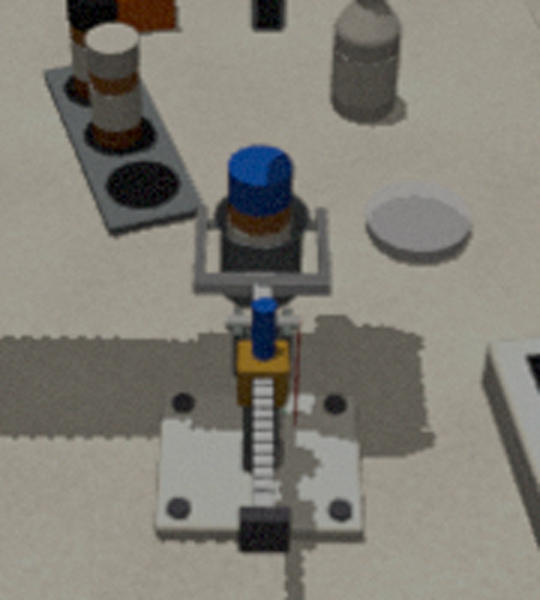

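View pics/w6.png

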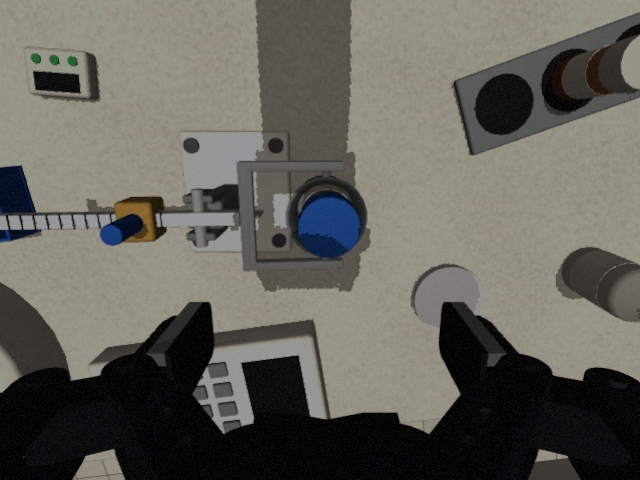

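The jar stands in the holder with its cap at about (328,226), and the end block has risen. I'll measure the heights and the knob.

Run:
```python
from h import *
import pickle
pose,p,d=pickle.load(open("pics/w6.pkl","rb"))
def blk(u,v,r=3):
    return float(np.median(d[v-r:v+r+1,u-r:u+r+1]))
for n,u,v in [("jar",328,228),("knob",112,235),("poise",140,205),("beam",40,222),("fork1",320,166),("fork2",320,264),("fork cross",247,215)]:
    print(n,wpx2w(pose,(u,v),depth=blk(u,v,2 if n!='jar' else 10)).round(1))
cv2.imwrite("pics/w6c.png",cv2.resize(p[180:260,0:180,::-1],None,fx=4.4,fy=4.4,interpolation=cv2.INTER_CUBIC))
```

```text
jar [583.   34.5 205.8]
knob [ 562.3 -117.9  220.3]
poise [ 548.5 -114.   178.1]
beam [ 550.3 -198.9  177.8]
fork1 [540.4  34.1 156.6]
fork2 [626.6  21.1 156.3]
fork cross [571.8 -33.9 161.9]
```

View pics/w6c.png

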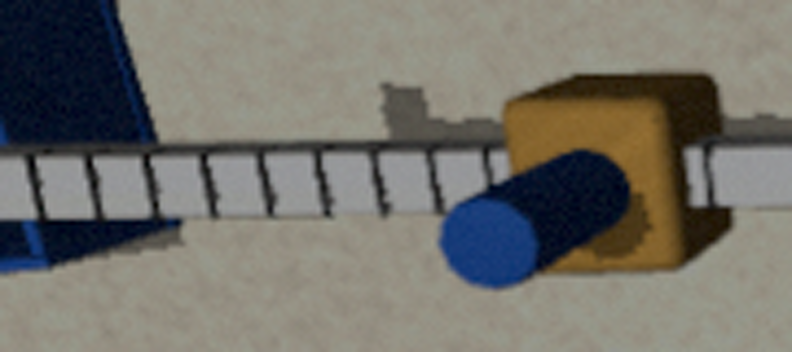

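```bash
python3 -m pendant '[[[-0.5,-0.004,-0.03,0,0],[0,-0.010,-0.07,0,0],[0.1,-0.016,-0.11,0,0],[0.1,-0.0205,-0.14,0,0],[0.1,-0.0225,-0.150,0,0],[0.1,-0.0225,-0.150,0,0],[0.1,-0.0225,-0.150,0,0],[0.1,-0.0225,-0.150,0,0],[0.1,-0.0225,-0.150,-0.02,0],[0.1,-0.0225,-0.150,-0.05,0],[0.1,-0.0225,-0.150,-0.06,0],[0.1,-0.0225,-0.150,-0.06,0],[0.1,-0.0225,-0.150,-0.06,0]]]'
python3 - <<'E'
from h import *
import pickle
pose=wpose();p,d=vision.capture("wrist"); cv2.imwrite("pics/w7.png",p[:,:,::-1]);pickle.dump((pose,p,d),open("pics/w7.pkl","wb"))
E
```

```text
time_s: 13.85
eef_pos: [563.3, -117.2, 258.8]
ee_rot: [0.001, 0.757, 0.654, 0.0]
force: [0.2, 0.6, 0.4]
grip_width: 0.445
```

View pics/w7.png

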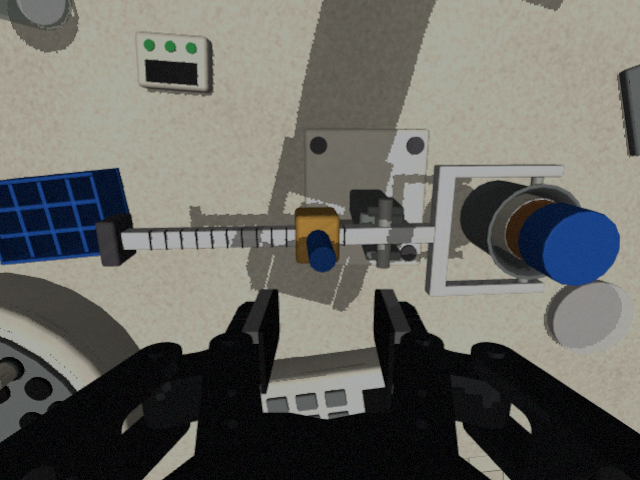

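Run:
```python
from h import *
import pickle
pose,p,d=pickle.load(open("pics/w7.pkl","rb"))
print(pose[1], wpx2w(pose,(322,258),z=221).round(1), np.median(d[254:262,318:326]), wpx2w(pose,(322,258),depth=float(np.median(d[254:262,318:326]))).round(1))
for uv,z in [((112,240),180),((310,215),178)]:print(wpx2w(pose,uv,depth=float(np.median(d[uv[1]-2:uv[1]+3,uv[0]-2:uv[0]+3]))).round(1))
```

```text
[ 563.2776071  -117.17711869  258.81030016] [ 561.1 -119.1  221. ] 214.20822 [ 561.2 -119.1  220.8]
[ 539.5 -251.8  190.5]
[ 544.5 -125.2  176.4]
```

```bash
python3 -m pendant '[[[0.1,-0.002,-0.002,-0.01,0],[0.1,-0.002,-0.002,-0.03,0],[0.1,-0.002,-0.002,-0.045,0],[0.1,-0.002,-0.002,-0.057,0],[0.1,-0.002,-0.002,-0.064,0],[0.1,-0.002,-0.002,-0.064,0],[0.1,-0.002,-0.002,-0.064,0]]]'; python3 -m pendant '[[[0.1,-0.0004,-0.003,0,0],[0.1,-0.0009,-0.006,0,0],[0.1,-0.0012,-0.008,0,0],[0.1,-0.0015,-0.010,0,0],[0.1,-0.0018,-0.012,0,0],[0.1,-0.0021,-0.014,0,0],[0.1,-0.0024,-0.016,0,0],[0.1,-0.0026,-0.018,0,0],[0.1,-0.0029,-0.020,0,0],[0.1,-0.0032,-0.022,0,0],[0.1,-0.0035,-0.024,0,0]]]'
```

```text
time_s: 14.6
eef_pos: [561.1, -119.6, 194.1]
ee_rot: [0.0, 0.757, 0.654, 0.0]
force: [0.1, -0.4, 0.8]
grip_width: 0.452
time_s: 15.7
eef_pos: [557.4, -143.8, 193.8]
ee_rot: [0.0, 0.757, 0.654, 0.0]
force: [0.8, 0.2, 0.2]
grip_width: 0.451
```

Run:
```python
from h import *
import pickle
from rig import monitor
pose=wpose();p,d=vision.capture("wrist"); cv2.imwrite("pics/w8.png",p[:,:,::-1]);pickle.dump((pose,p,d),open("pics/w8.pkl","wb"))
print(monitor.sense()['force'])
```

```text
[-0.11043861 -0.26117135  2.15545952]
```

View pics/w8.png

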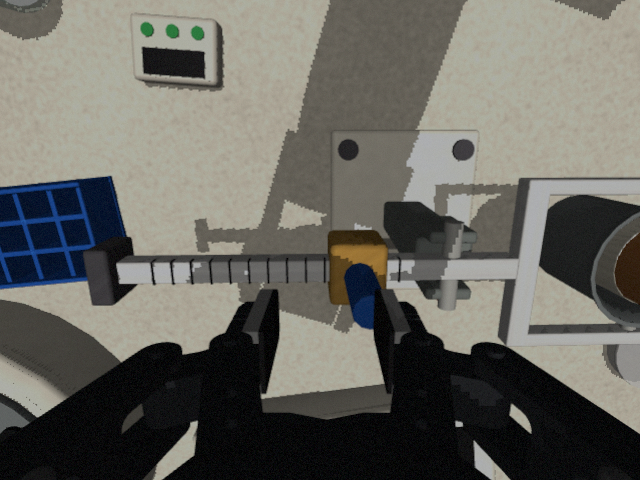

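```bash
python3 -m pendant '[[[0.1,-0.0003,-0.002,0,0],[0.1,-0.0006,-0.004,0,0],[0.1,-0.0009,-0.006,0,0],[0.1,-0.0012,-0.008,0,0],[0.1,-0.0015,-0.010,0,0],[0.1,-0.0018,-0.012,0,0]]]'; python3 -m pendant '[[[0.1,0.0006,0.004,0,0],[0.1,0.0015,0.010,0,0],[0.1,0.0015,0.010,0,0],[0.1,0.0015,0.010,0,0],[0.1,0.0015,0.010,0,0],[0.1,0.0015,0.010,0,0],[0.1,0.0015,0.010,0,0],[0.1,0.0015,0.010,0,0],[0.1,0.0015,0.010,0,0],[0.1,0.0015,0.010,0,0],[0.1,0.0015,0.010,0,0]]]'
cat > look.py <<'E'
import sys,pickle
from h import *
from rig import monitor
n=sys.argv[1]
pose=wpose();p,d=vision.capture("wrist"); cv2.imwrite(f"pics/w{n}.png",p[:,:,::-1]);pickle.dump((pose,p,d),open(f"pics/w{n}.pkl","wb"))
s,ds=vision.capture("side"); pickle.dump((s,ds),open(f"pics/s{n}.pkl","wb")); cv2.imwrite(f"pics/s{n}.png",cv2.resize(s[180:380,250:410,::-1],None,fx=3,fy=3,interpolation=cv2.INTER_CUBIC))
print(monitor.sense()['time_s'])
E
python3 look.py 9
```

```text
time_s: 16.35
eef_pos: [555.5, -155.6, 193.5]
ee_rot: [-0.0, 0.757, 0.654, -0.0]
force: [-0.4, 0.5, 0.2]
grip_width: 0.454
time_s: 17.45
eef_pos: [557.0, -145.5, 193.5]
ee_rot: [0.0, 0.757, 0.654, 0.0]
force: [-0.7, -1.9, 4.7]
grip_width: 0.448
17.55
```

View pics/w9.png

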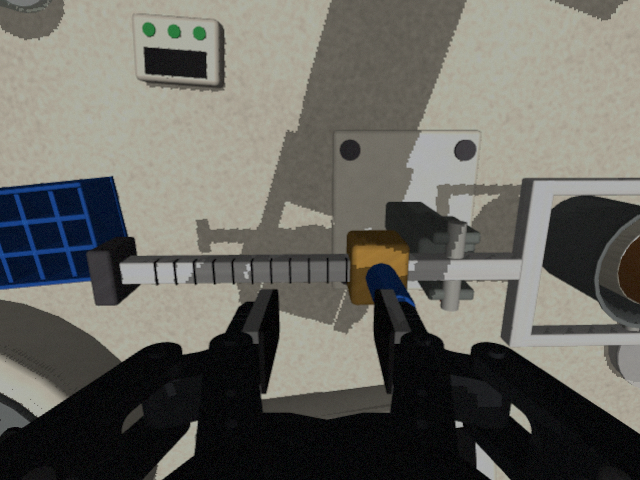

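View pics/s9.png

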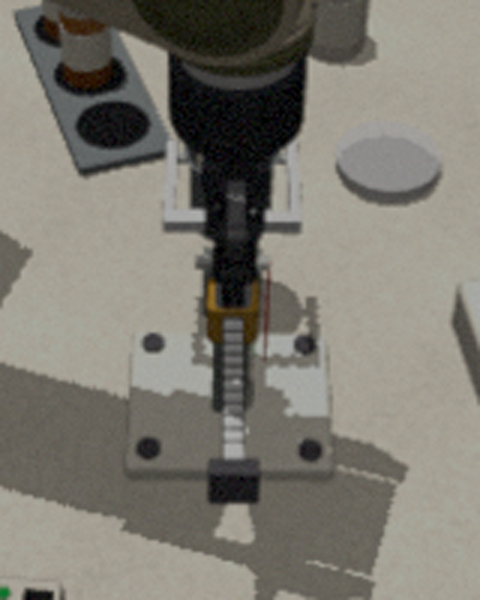

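Run:
```python
from h import *
import pickle
for n,L in (("8",dict(poise=(345,245),tail=(100,275),beam=(200,270),fork=(520,300),bar=(600,187),knob=(366,312))),("9",dict(poise=(360,245),tail=(103,275),beam=(200,270),fork=(520,300),bar=(600,187),knob=(408,300),finger=(390,330)))):
  pose,p,d=pickle.load(open(f"pics/w{n}.pkl","rb")); print(n,pose[1])
  for k,(u,v) in L.items():
    print(k,wpx2w(pose,(u,v),depth=float(np.median(d[v-2:v+3,u-2:u+3]))).round(1))
  cv2.imwrite(f"pics/w{n}c.png",cv2.resize(p[220:400,230:450,::-1],None,fx=3.5,fy=3.3,interpolation=cv2.INTER_CUBIC))
```

```text
8 [ 557.40375811 -143.80617208  193.81556103]
poise [ 544.  -132.1  175.1]
tail [ 539.8 -255.1  181.5]
beam [ 547.5 -209.2  171.5]
fork [593.2 -39.5 163.9]
bar [535.8   2.4 162.8]
knob [ 560.7 -127.8  218.4]
9 [ 557.0478204  -145.45140146  193.50398271]
poise [ 544.8 -126.2  174.5]
tail [ 539.7 -255.5  180.8]
beam [ 547.1 -210.8  171.3]
fork [592.5 -41.5 164.2]
bar [5.353e+02 4.000e-01 1.632e+02]
knob [ 557.8 -112.   217.8]
finger [ 549.7 -124.4  253.8]
```

View pics/w9c.png

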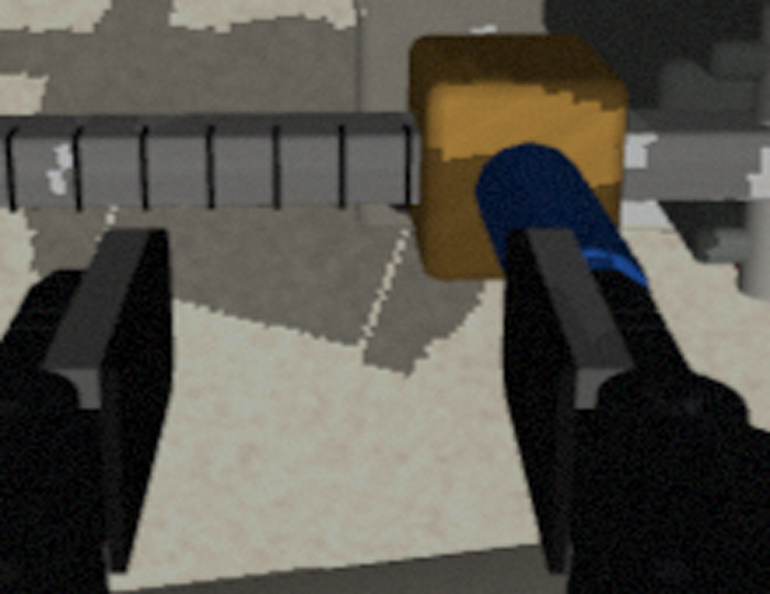

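View pics/w8c.png

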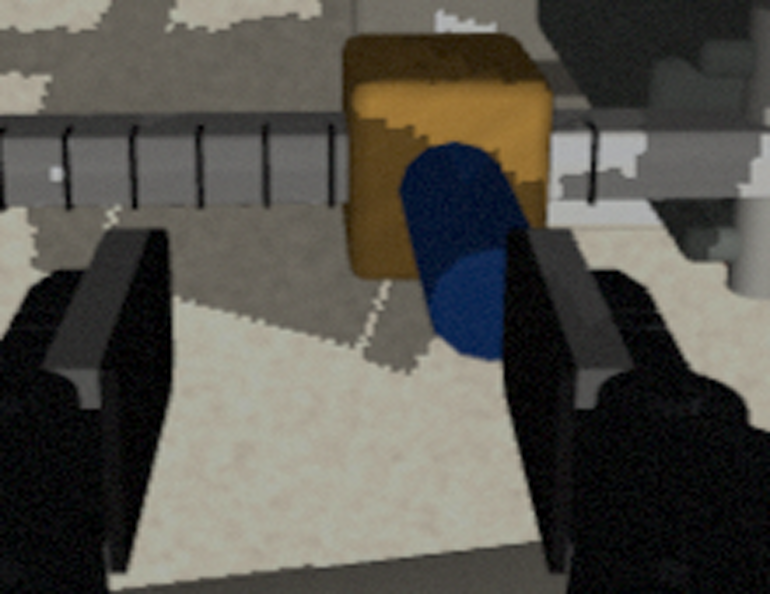

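Run:
```python
from h import *
import pickle
for n in "89":
  pose,p,d=pickle.load(open(f"pics/w{n}.pkl","rb"))
  for u,v in [(380,293),(388,293),(392,310),(400,330),(375,300),(375,320),(375,350),(378,370),(270,295),(262,310),(276,330)]:
    print(n,u,v,wpx2w(pose,(u,v),depth=float(d[v,u])).round(1))
```

```text
8 380 293 [ 550.2 -121.9  225.5]
8 388 293 [ 550.1 -119.   226.6]
8 392 310 [ 550.2 -119.9  240.7]
8 400 330 [ 550.  -119.8  255.1]
8 375 300 [ 555.  -123.8  220.6]
8 375 320 [ 562.1 -124.9  223.7]
8 375 350 [ 7.147e+02 -1.143e+02  6.000e-01]
8 378 370 [ 7.399e+02 -1.137e+02 -1.000e-01]
8 270 295 [ 543.9 -163.   227.8]
8 262 310 [ 543.5 -163.7  241.3]
8 276 330 [ 557.5 -163.   229.8]
9 380 293 [ 549.  -123.7  226.9]
9 388 293 [ 550.1 -120.6  225.6]
9 392 310 [ 549.7 -121.6  240.7]
9 400 330 [ 549.6 -121.5  254.8]
9 375 300 [ 554.4 -125.5  220.9]
9 375 320 [ 562.  -126.6  222.9]
9 375 350 [ 7.140e+02 -1.158e+02  5.000e-01]
9 378 370 [ 7.393e+02 -1.153e+02 -3.000e-01]
9 270 295 [ 543.5 -164.6  227.7]
9 262 310 [ 543.5 -165.6  240.1]
9 276 330 [ 557.3 -164.7  229.4]
```

The fingertips visible in the picture are at about z = 220, roughly 26 mm behind the commanded TCP, so they slid over the knob top. I'll raise and re-measure.

```bash
python3 -m pendant '[[[0.1,0,0,0.01,0],[0.1,0,0,0.03,0],[0.1,0,0,0.05,0],[0.1,0,0,0.06,0],[0.1,0,0,0.06,0],[0.1,0,0,0.06,0],[0.1,0,0,0.06,0],[0.1,0,0,0.06,0]]]'
python3 look.py 10
python3 - <<'E'
from h import *
import pickle
pose,p,d=pickle.load(open("pics/w6.pkl","rb"));print(pose[1])
for u,v in [(205,305),(200,310),(445,305),(210,330)]: print(wpx2w(pose,(u,v),depth=float(d[v,u])).round(1))
E
```

```text
time_s: 18.35
eef_pos: [556.8, -145.3, 252.7]
ee_rot: [-0.001, 0.757, 0.654, -0.0]
force: [0.1, -0.3, -0.2]
grip_width: 0.448
18.45
[584.97797909  32.63437291 316.34058428]
[567.8  -7.4 360.7]
[568.5  -8.7 362.8]
[582.3  76.5 356.1]
[579.3  -9.4 357.1]
```

View pics/w10.png

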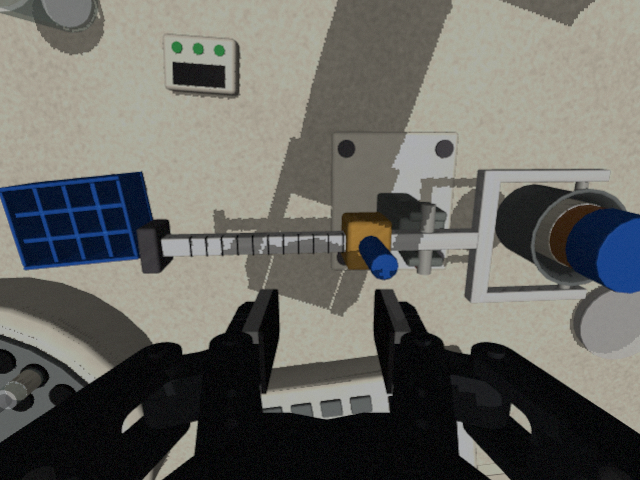

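Run:
```python
from h import *
import pickle
pose,p,d=pickle.load(open("pics/w10.pkl","rb"));print(pose[1])
for k,(u,v) in dict(knob=(386,266),jar=(610,255),tail=(148,250),fork=(486,290),bar=(570,175),bar2=(550,298)).items(): print(k,wpx2w(pose,(u,v),depth=float(np.median(d[v-2:v+3,u-2:u+3]))).round(1))
print(wpx2w(pose,(386,266),z=221))
cv2.imwrite("pics/w10c.png",cv2.resize(p[200:290,320:410,::-1],None,fx=5,fy=5,interpolation=cv2.INTER_CUBIC))
```

```text
[ 556.77258068 -145.30658842  252.67034146]
knob [ 562.7 -112.6  219.8]
jar [580.   19.5 206.1]
tail [ 541.  -255.3  191.1]
fork [613.1 -35.7 161.2]
bar [538.7  25.4 157.1]
bar2 [628.5  12.8 157. ]
[ 562.25541495 -112.74639059  221.        ]
```

View pics/w10c.png

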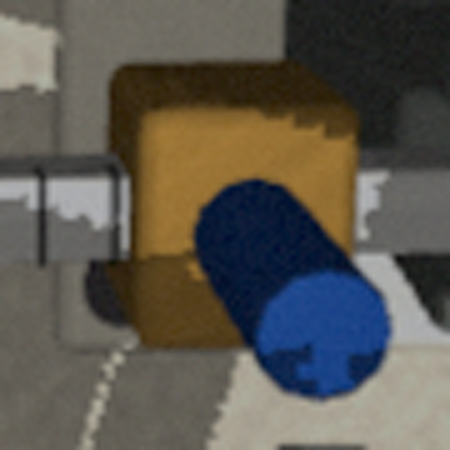

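```bash
python3 -m pendant '[[[0.1,0.003,0.016,0,0],[0.1,0.0055,0.032,0,0],[0.1,0.0055,0.032,0,0],[0.1,0.0055,0.032,0,0],[0.1,0.0055,0.032,-0.02,0],[0.1,0.0055,0.032,-0.04,0],[0.1,0.0055,0.032,-0.055,0],[0.1,0.0055,0.032,-0.065,0],[0.1,0.0055,0.032,-0.072,0],[0.1,0.0055,0.032,-0.072,0],[0.1,0.0055,0.032,-0.072,0]]]'
python3 look.py 11
python3 - <<'E'
from h import *
import pickle
pose,p,d=pickle.load(open("pics/w11.pkl","rb"));print(pose[1])
for u,v in [(380,293),(388,293),(270,295),(262,295)]: print(wpx2w(pose,(u,v),depth=float(d[v,u])).round(1))
E
```

```text
time_s: 19.55
eef_pos: [562.8, -113.6, 182.1]
ee_rot: [0.0, 0.757, 0.654, 0.0]
force: [0.2, -0.8, 0.1]
grip_width: 0.453
19.65
[ 562.76407545 -113.57294804  182.12024369]
[555.1 -91.8 214.7]
[555.5 -88.8 214.7]
[ 549.  -132.6  216.8]
[ 548.4 -135.5  217.1]
```

View pics/w11.png

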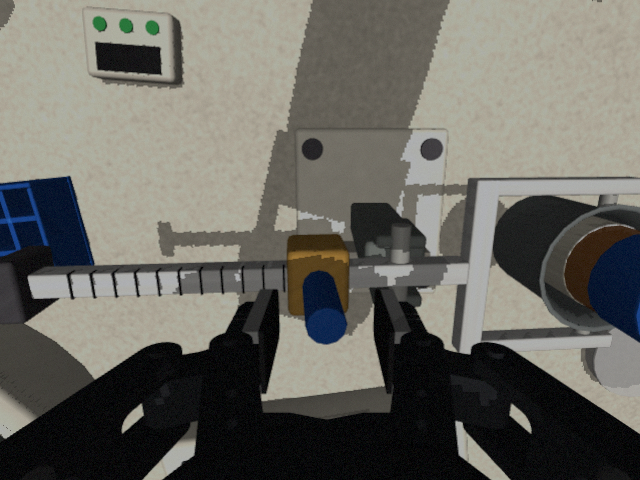

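View pics/s11.png

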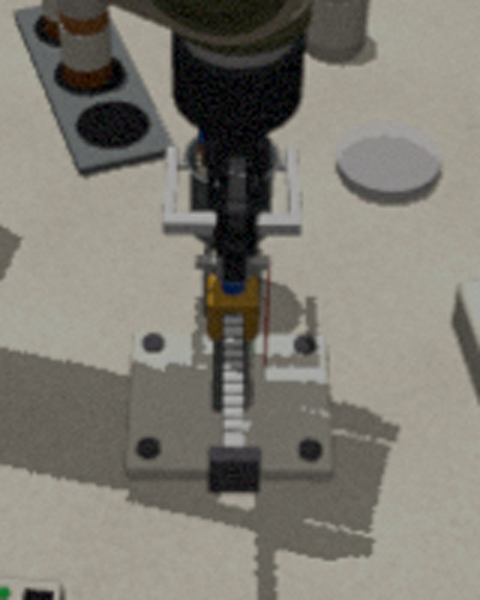

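```bash
python3 -m pendant '[[[0.1,0,0,-0.005,0],[0.1,0,0,-0.010,0],[0.1,0,0,-0.014,0],[0.1,0,0,-0.014,0],[0.1,0,0,-0.014,0]]]'; python3 -m pendant '[[[0.1,-0.0004,-0.003,0,0],[0.1,-0.0009,-0.006,0,0],[0.1,-0.0012,-0.008,0,0],[0.1,-0.0015,-0.010,0,0],[0.1,-0.0018,-0.012,0,0],[0.1,-0.0021,-0.014,0,0],[0.1,-0.0024,-0.016,0,0],[0.1,-0.0026,-0.018,0,0],[0.1,-0.0029,-0.020,0,0],[0.1,-0.0032,-0.022,0,0],[0.1,-0.0035,-0.024,0,0]]]'; python3 look.py 12
```

```text
time_s: 20.15
eef_pos: [562.5, -113.4, 167.4]
ee_rot: [-0.0, 0.757, 0.654, -0.0]
force: [0.3, -0.4, 0.4]
grip_width: 0.448
time_s: 21.25
eef_pos: [558.9, -137.4, 167.4]
ee_rot: [-0.0, 0.757, 0.654, -0.0]
force: [-0.2, 4.0, -3.3]
grip_width: 0.45
21.35
```

View pics/w12.png

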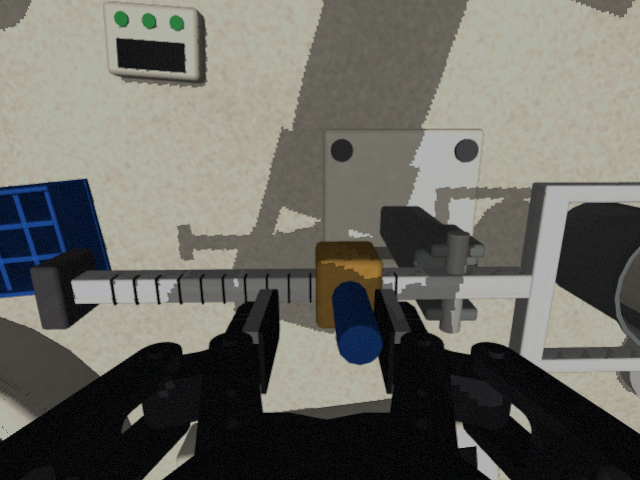

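```bash
python3 -m pendant '[[[0.1,-0.0003,-0.002,0,0],[0.1,-0.0006,-0.004,0,0],[0.1,-0.0009,-0.006,0,0],[0.1,-0.0012,-0.008,0,0],[0.1,-0.0015,-0.010,0,0],[0.1,-0.0018,-0.012,0,0],[0.1,-0.0021,-0.014,0,0],[0.1,-0.0023,-0.016,0,0],[0.1,-0.0023,-0.016,0,0],[0.1,-0.0015,-0.011,0,0],[0.1,-0.0009,-0.006,0,0],[0.1,-0.0009,-0.006,0,0],[0.1,-0.0009,-0.006,0,0],[0.1,-0.0009,-0.006,0,0],[0.1,-0.0009,-0.006,0,0],[0.1,-0.0009,-0.006,0,0],[0.1,-0.0009,-0.006,0,0],[0.1,-0.0009,-0.006,0,0],[0.1,-0.0009,-0.006,0,0],[0.1,-0.0009,-0.006,0,0]]]'; python3 look.py 13
cat > tilt.py <<'E'
import sys,pickle
from h import *
n=sys.argv[1]; pose,p,d=pickle.load(open(f"pics/w{n}.pkl","rb"))
piv=np.array([567.2,-75.5]); yb=np.array([.145,.989])
for a in sys.argv[2:]:
    u,v=map(int,a.split(',')); P=wpx2w(pose,(u,v),depth=float(np.median(d[v-2:v+3,u-2:u+3]))); print(a,P.round(1),"s_out",round(float(-(P[:2]-piv)@yb),1))
E
```

```text
time_s: 23.35
eef_pos: [558.1, -143.4, 167.5]
ee_rot: [0.0, 0.757, 0.654, 0.0]
force: [-1.3, 0.7, -0.1]
grip_width: 0.45
23.45
```

View pics/w13.png

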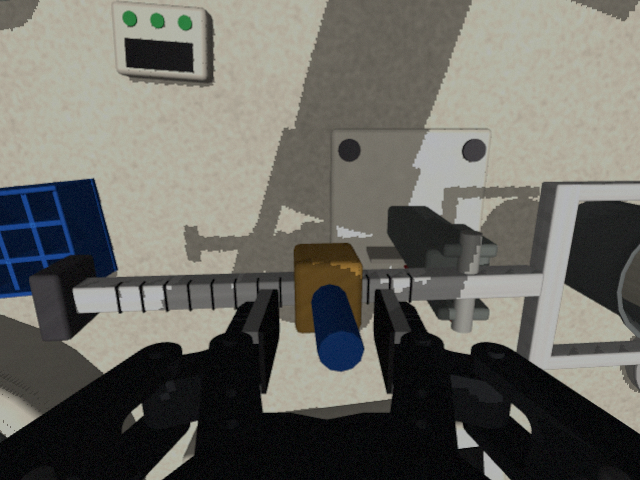

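View pics/s13.png

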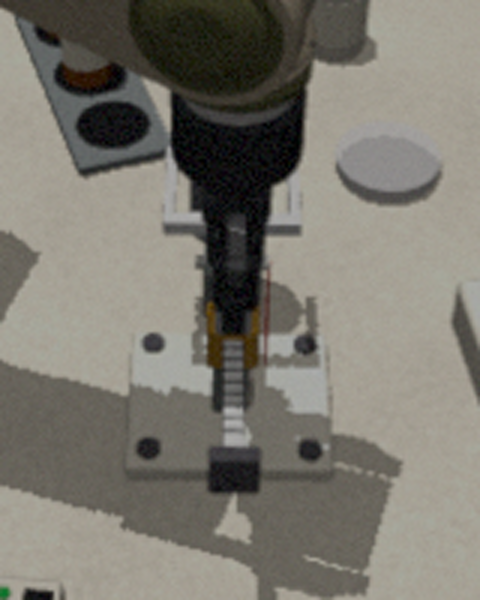

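```bash
python3 tilt.py 13 342,353 308,262 52,305 180,293 550,300 610,190 90,294
```

```text
342,353 [ 559.9 -138.4  222.5] s_out 63.2
308,262 [ 541.1 -148.7  179.1] s_out 76.2
52,305 [ 540.3 -253.7  191. ] s_out 180.1
180,293 [ 547.2 -206.6  178.7] s_out 132.6
550,300 [583.2 -36.4 162. ] s_out -41.0
610,190 [533.1  -9.1 160.4] s_out -60.7
90,294 [ 540.9 -243.5  181.9] s_out 170.0
```

Tilt is still about -0.088 (at the stop) with the poise at about 66 mm. I'll push on another 7 mm.

```bash
python3 -m pendant '[[[0.1,-0.0006,-0.004,0,0],[0.1,-0.0010,-0.007,0,0],[0.1,-0.0013,-0.009,0,0],[0.1,-0.0016,-0.011,0,0],[0.1,-0.0019,-0.013,0,0],[0.1,-0.0022,-0.015,0,0],[0.1,-0.0025,-0.017,0,0],[0.1,-0.0025,-0.017,0,0],[0.1,-0.0018,-0.012,0,0],[0.1,-0.001,-0.007,0,0],[0.1,-0.001,-0.007,0,0],[0.1,-0.001,-0.007,0,0],[0.1,-0.001,-0.007,0,0],[0.1,-0.001,-0.007,0,0],[0.1,-0.001,-0.007,0,0],[0.1,-0.001,-0.007,0,0],[0.1,-0.001,-0.007,0,0],[0.1,-0.001,-0.007,0,0],[0.1,-0.001,-0.007,0,0],[0.1,-0.001,-0.007,0,0]]]'; python3 look.py 14; python3 tilt.py 14 330,353 90,294 180,293 140,293 550,300
```

```text
time_s: 25.45
eef_pos: [557.1, -150.4, 167.5]
ee_rot: [0.0, 0.757, 0.654, -0.0]
force: [0.5, 0.2, 0.2]
grip_width: 0.45
25.55
330,353 [ 557.8 -149.2  223.3] s_out 74.2
90,294 [ 539.6 -249.9  182.7] s_out 176.5
180,293 [ 545.9 -213.1  179.6] s_out 139.2
140,293 [ 543.  -229.8  180.7] s_out 156.1
550,300 [583.2 -42.3 160.1] s_out -35.1
```

View pics/w14.png

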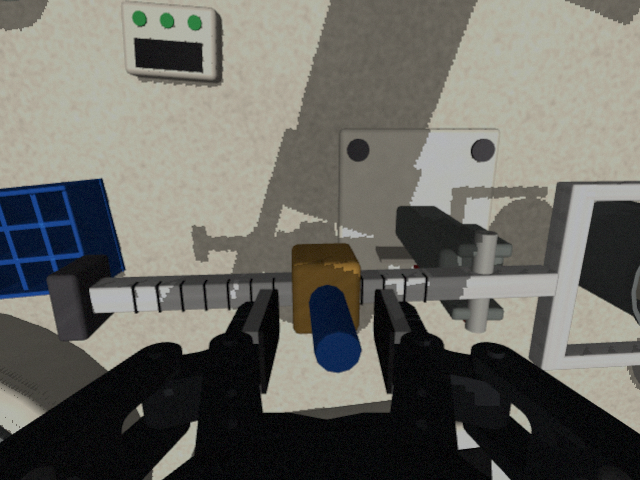

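```bash
python3 -m pendant '[[[0.1,-0.0006,-0.004,0,0],[0.1,-0.0010,-0.007,0,0],[0.1,-0.0013,-0.009,0,0],[0.1,-0.0016,-0.011,0,0],[0.1,-0.0019,-0.013,0,0],[0.1,-0.0022,-0.015,0,0],[0.1,-0.0025,-0.017,0,0],[0.1,-0.0028,-0.019,0,0],[0.1,-0.0028,-0.019,0,0],[0.1,-0.002,-0.014,0,0],[0.1,-0.0013,-0.009,0,0],[0.1,-0.0013,-0.009,0,0],[0.1,-0.0013,-0.009,0,0],[0.1,-0.0013,-0.009,0,0],[0.1,-0.0013,-0.009,0,0],[0.1,-0.0013,-0.009,0,0],[0.1,-0.0013,-0.009,0,0],[0.1,-0.0013,-0.009,0,0],[0.1,-0.0013,-0.009,0,0],[0.1,-0.0013,-0.009,0,0]]]'; python3 look.py 15; python3 tilt.py 15 336,353 110,294 180,293 140,293 550,300
```

```text
time_s: 27.55
eef_pos: [555.8, -159.4, 167.5]
ee_rot: [0.0, 0.757, 0.654, -0.0]
force: [-0.3, -0.6, 0.8]
grip_width: 0.448
27.65
336,353 [ 6.949e+02 -1.699e+02 -6.000e-01] s_out 74.8
110,294 [ 544.8 -260.9  167. ] s_out 186.6
180,293 [ 6.095e+02 -3.067e+02  2.000e-01] s_out 222.6
140,293 [ 549.8 -252.6  157. ] s_out 177.7
550,300 [ 6.679e+02  3.940e+01 -2.000e-01] s_out -128.2
```

View pics/w15.png

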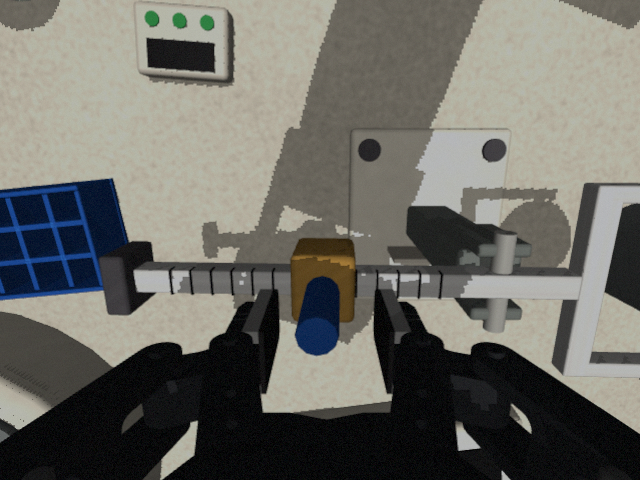

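```bash
python3 tilt.py 15 318,335 125,283 150,277 180,278 220,279 265,280 470,287 550,287 600,195 575,300
```

```text
318,335 [ 555.2 -162.2  212.9] s_out 87.5
125,283 [ 540.7 -252.8  166.3] s_out 179.2
150,277 [ 541.4 -243.9  159.8] s_out 170.2
180,278 [ 543.9 -229.4  160.2] s_out 155.6
220,279 [ 547. -210.  161.] s_out 135.9
265,280 [ 550.3 -188.3  162.1] s_out 114.0
470,287 [566.5 -92.1 165.9] s_out 16.6
550,287 [571.2 -55.6 167.6] s_out -20.2
600,195 [530.8 -34.1 167. ] s_out -35.7
575,300 [579.8 -43.6 167.2] s_out -33.3
```

Now the knob-side slope gives about +0.042 rad. The outer finger may be near the knob, so I'll centre the fingers, let it settle and read again.

```bash
python3 -m pendant '[[[0.1,-0.0003,-0.002,0,0],[0.1,-0.0006,-0.004,0,0],[0.1,-0.0006,-0.004,0,0],[0.1,-0.0006,-0.004,0,0],[0.1,-0.0006,-0.004,0,0],[0.1,-0.0006,-0.004,0,0],[0.1,-0.0006,-0.004,0,0],[0.1,-0.0006,-0.004,0,0],[0.1,-0.0006,-0.004,0,0],[0.1,-0.0006,-0.004,0,0]]]'; python3 look.py 16; python3 tilt.py 16 326,335 150,277 180,278 220,279 265,280 470,287 550,287
```

```text
time_s: 28.65
eef_pos: [555.2, -163.4, 167.5]
ee_rot: [-0.0, 0.757, 0.654, -0.0]
force: [0.2, 0.9, -0.9]
grip_width: 0.45
28.75
326,335 [ 554.9 -163.3  213.1] s_out 88.7
150,277 [ 540.9 -248.1  159.4] s_out 174.5
180,278 [ 543.2 -233.2  160.4] s_out 159.5
220,279 [ 546.2 -213.8  161.4] s_out 139.8
265,280 [ 549.7 -192.3  162. ] s_out 118.0
470,287 [566.  -96.  165.7] s_out 20.5
550,287 [570.7 -59.5 167.3] s_out -16.3
```

View pics/w16.png

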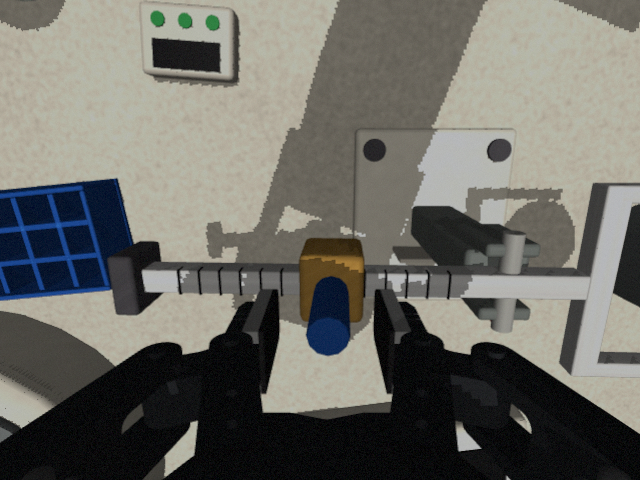

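The free rest tilt repeats at about +0.04, just inside tolerance. I'll nudge the poise inward about 2 mm for margin, in small steps.

```bash
python3 -m pendant '[[[0.1,0.0004,0.003,0,0],[0.1,0.0009,0.006,0,0],[0.1,0.0012,0.008,0,0],[0.1,0.0015,0.010,0,0],[0.1,0.0016,0.011,0,0],[0.1,0.0018,0.012,0,0],[0.1,0.0018,0.012,0,0]]]'; python3 -m pendant '[[[0.1,-0.0009,-0.006,0,0],[0.1,-0.0018,-0.012,0,0],[0.1,-0.0018,-0.012,0,0],[0.1,-0.0018,-0.012,0,0],[0.1,-0.0018,-0.012,0,0],[0.1,-0.0018,-0.012,0,0],[0.1,-0.0018,-0.012,0,0],[0.1,-0.0018,-0.012,0,0],[0.1,-0.0018,-0.012,0,0],[0.1,-0.0018,-0.012,0,0],[0.1,-0.0018,-0.012,0,0],[0.1,-0.0018,-0.012,0,0],[0.1,-0.0018,-0.012,0,0]]]'; python3 look.py 17; python3 tilt.py 17 326,335 150,277 180,278 220,279 265,280 470,287 550,287
```

```text
time_s: 29.45
eef_pos: [557.0, -151.5, 167.6]
ee_rot: [0.0, 0.757, 0.654, -0.0]
force: [-1.4, -0.8, 0.6]
grip_width: 0.449
time_s: 30.75
eef_pos: [555.2, -163.4, 167.5]
ee_rot: [0.0, 0.757, 0.654, 0.0]
force: [-0.2, 0.1, -0.1]
grip_width: 0.454
30.85
326,335 [ 554.8 -163.3  213.3] s_out 88.7
150,277 [ 540.9 -247.9  159.8] s_out 174.3
180,278 [ 543.2 -233.2  160.6] s_out 159.4
220,279 [ 546.2 -213.8  161.5] s_out 139.8
265,280 [ 549.7 -192.2  162.2] s_out 118.0
470,287 [566.  -96.  165.8] s_out 20.5
550,287 [570.9 -59.2 166.9] s_out -16.6
```

View pics/w17.png

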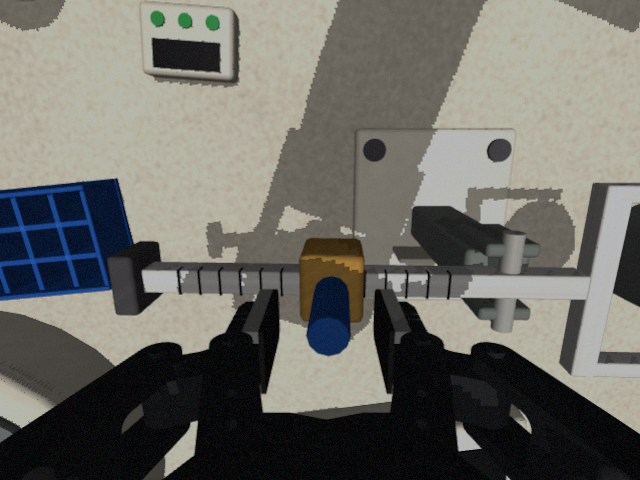

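```bash
python3 -m pendant '[[[0.1,0.0007,0.005,0,0],[0.1,0.0013,0.009,0,0],[0.1,0.0018,0.012,0,0],[0.1,0.002,0.014,0,0],[0.1,0.0023,0.0155,0,0],[0.1,0.0025,0.017,0,0],[0.1,0.0025,0.017,0,0]]]'; python3 -m pendant '[[[0.1,-0.0012,-0.008,0,0],[0.1,-0.0025,-0.017,0,0],[0.1,-0.0025,-0.017,0,0],[0.1,-0.0025,-0.017,0,0],[0.1,-0.0025,-0.017,0,0],[0.1,-0.0025,-0.017,0,0],[0.1,-0.0025,-0.017,0,0],[0.1,-0.0025,-0.017,0,0],[0.1,-0.0025,-0.017,0,0],[0.1,-0.0025,-0.017,0,0],[0.1,-0.0025,-0.017,0,0],[0.1,-0.0025,-0.017,0,0],[0.1,-0.0025,-0.017,0,0]]]'; python3 look.py 18; python3 tilt.py 18 326,335 150,277 180,278 220,279 265,280 470,287 550,287
```

```text
time_s: 31.55
eef_pos: [557.8, -146.3, 167.6]
ee_rot: [0.0, 0.757, 0.654, 0.0]
force: [-1.5, -3.1, 1.2]
grip_width: 0.453
time_s: 32.85
eef_pos: [555.2, -163.4, 167.5]
ee_rot: [0.0, 0.757, 0.654, 0.0]
force: [-0.0, -0.6, 0.5]
grip_width: 0.449
32.95
326,335 [ 6.732e+02 -1.808e+02 -4.000e-01] s_out 88.7
150,277 [ 538.2 -243.   168.7] s_out 169.9
180,278 [ 540.3 -228.9  169.9] s_out 155.6
220,279 [ 542.9 -210.3  171.5] s_out 136.9
265,280 [ 546.5 -190.3  171.1] s_out 116.5
470,287 [565.2 -96.7 167.6] s_out 21.2
550,287 [571.4 -58.7 165.9] s_out -17.2
```

```bash
python3 -m pendant '[[[0.1,-0.0002,-0.001,0,0],[0.1,-0.0003,-0.002,0,0],[0.1,-0.0004,-0.003,0,0],[0.1,-0.0005,-0.0036,0,0],[0.1,-0.0005,-0.0036,0,0],[0.1,0,0,0,0],[0.1,0.0007,0.005,0,0],[0.1,0.0008,0.0055,0,0],[0.1,0.0008,0.0055,0,0],[0.1,0.0008,0.0055,0,0],[0.1,0.0008,0.0055,0,0],[0.1,0.0008,0.0055,0,0],[0.1,0.0008,0.0055,0,0],[0.1,0.0008,0.0055,0,0],[0.1,0.0008,0.0055,0,0],[0.1,0.0008,0.0055,0,0],[0.1,0.0008,0.0055,0,0],[0.1,0.0008,0.0055,0,0],[0.1,0.0008,0.0055,0,0],[0.1,0.0008,0.0055,0,0]]]'; python3 look.py 19; python3 tilt.py 19 326,335 150,285 180,286 220,286 265,286 470,287 550,287
```

```text
time_s: 34.95
eef_pos: [556.0, -157.9, 167.5]
ee_rot: [-0.0, 0.757, 0.654, -0.0]
force: [-0.1, 0.6, -0.0]
grip_width: 0.447
35.05
326,335 [ 553.1 -157.5  217.7] s_out 83.1
150,285 [ 542.8 -238.5  168.7] s_out 164.8
180,286 [ 545.3 -224.9  168.7] s_out 151.0
220,286 [ 548.1 -206.7  168.3] s_out 132.5
265,286 [ 551.2 -185.9  168.3] s_out 111.5
470,287 [566.3 -90.9 166.8] s_out 15.4
550,287 [572.  -53.4 166.3] s_out -22.5
```

View pics/w19.png

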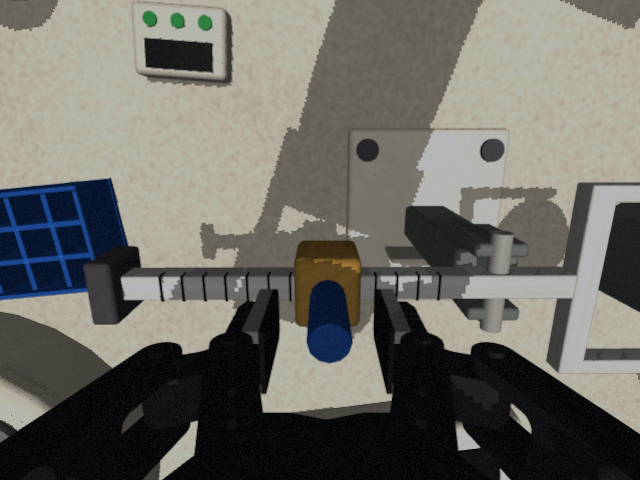

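Tilt is now about -0.013, and the knob at (329,343) sits clear between the pads. I'll withdraw straight up.

```bash
python3 -m pendant '[[[0.1,0,0,0.005,0],[0.1,0,0,0.02,0],[0.1,0,0,0.04,0],[0.1,0,0,0.06,0],[0.1,0,0,0.08,0],[0.1,0,0,0.10,0],[0.1,0,0,0.12,0],[0.1,0,0,0.12,0],[0.1,0,0,0.12,0],[0.1,0,0,0.12,0],[0.1,0,0,0.12,0],[0.1,0,0,0.12,0],[0.1,0,0,0.12,0],[0.1,0,0,0.12,0],[0.1,0,0,0.12,0],[0.1,0,0,0.12,0]]]'; python3 look.py 20
```

```text
time_s: 36.65
eef_pos: [556.0, -157.9, 287.5]
ee_rot: [0.0, 0.757, 0.654, -0.0]
force: [-0.5, 0.6, -0.4]
grip_width: 0.452
36.75
```

View pics/w20.png

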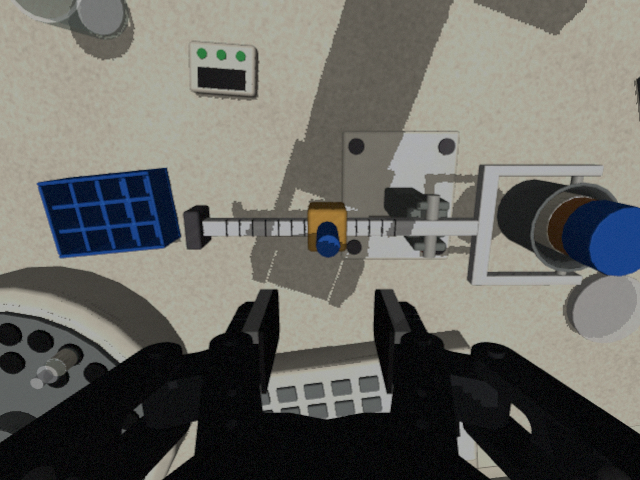

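View pics/s20.png

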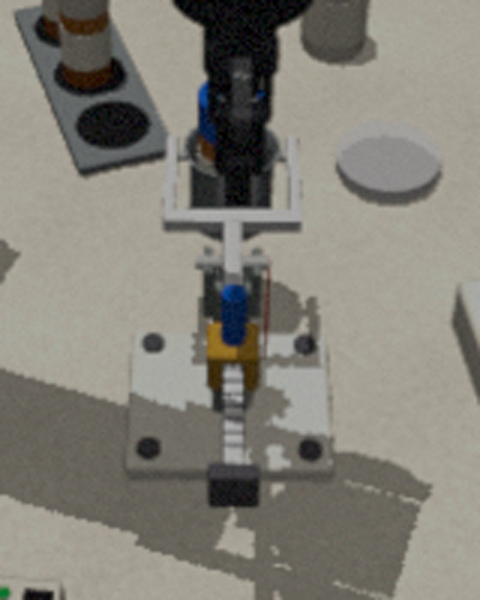

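```bash
python3 tilt.py 20 328,243 215,228 235,228 285,228 380,227 460,227 487,200 580,171 550,280 610,240
```

```text
328,243 [ 554.6 -156.4  217.3] s_out 81.8
215,228 [ 543.5 -242.4  168.9] s_out 168.5
235,228 [ 545.8 -227.3  168.5] s_out 153.2
285,228 [ 551.5 -189.2  168.1] s_out 114.7
380,227 [ 561.7 -116.5  167.1] s_out 41.4
460,227 [570.8 -55.1 166.7] s_out -20.7
487,200 [553.  -33.2 165.2] s_out -39.8
580,171 [541.2  36.7 164.6] s_out -107.2
550,280 [626.3  15.4 164.5] s_out -98.5
610,240 [580.1  25.5 214.5] s_out -101.8
```

The untouched beam slopes about -0.012 rad, the jar top is at 214.5 mm (about 215 expected), and the arm is clear. Handing in.

```bash
python3 -c "
from rig import order
print(order.finish_job())"
```

```text
the job is handed in; nothing more can be done
None
```

The blue-capped jar is standing in the swing holder, let go, and the beam is at rest level. I handed the job in at about 37 s; it gives no verdict, so this rests on my own checks.

- **Jar:** after release the jar's end dipped to the stop; the jar top read 205.8 mm, where about 206 mm was expected.
- **Poise:** I pushed it outward by its knob with the jaws held loosely around it. It went slightly too far, so I pushed it back and then out again by small amounts.
- **Last checks, fingers clear of the balance:** beam tilt was about -0.012 rad, against a limit of ±0.045. It had read -0.013 rad about 1.7 s earlier. The jar top was at 214.5 mm, about right for a jar standing on the holder floor. The last side and wrist pictures show the other things they cover where they were; I did not measure them.
- **What went wrong:** on the first push the fingertips slid over the top of the knob, because they sit about 26 mm further back than I had assumed at that opening. This pressed the knob lightly, about 5 N in the readings I took, and dragged the poise about 6 mm inward. I then lowered the fingers and pushed properly. The highest push I read was about 5 N, but I only read the force at the end of each move.
- **Disagreement:** the top and wrist cameras differed by 2 to 4 mm on positions, and I lined the jar up with the cup mostly by the wrist view.

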